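Ease a culture plate into its reading dock

TASK

Slide the keeper on the low white dock open, then ease the wide clear culture plate over the bench, long side first, into the dock until it is fully home with its near edge flush with the dock's front, and slide the keeper fully shut in front of it. Living cells are growing in the plate: push it gently, never with more than about 8 newtons, keep it flat on the bench the whole time (do not lift or tip it), and do not force it against the dock. Leave the things standing around where they are.

Things in the scene. Friction and masses are not known exactly. Their poses are not given: they have to be found in the camera images.
- plate: Flat clear 24-well culture plate, pink wells, 86 x 128 x 19 mm, about 120 g, loose on the bench. Origin: centre of its underside; x across its short (86 mm) dimension, y along its long (128 mm) one, z up. Starts before the dock's mouth, offset and turned, x roughly towards the dock.
- dock: Fixed low white dock, 110 (x) x 202 (y) x 34 mm high, open below: the plate slides on the bench itself. Origin: on the bench under its centre; x is the way the plate goes in, y left, z up. The roof (top z = 34 mm) begins at x = -40 mm, so the near 15 mm of the bay are open above. The bay's end stop is at x = +35 mm.
- mouth (a point): Middle of the dock's front, on the bench (dock x = -55 mm, y = 0), with the dock's axes. The mouth is 152 mm wide here and narrows within 22 mm to a bay 134 mm wide and 24 mm high.
- bay_home (a point): Point on the bench at dock x = -11 mm, y = 0, with the dock's axes: where the plate's origin is when it is fully home (near edge flush to 1 mm inside the dock's front; the end stop is met 3 mm farther in).
- keeper (a joint): Aluminium keeper on the dock's roof, slides along dock y, m. 0 = shut: its 24 mm wide tab hangs before the mouth at dock y = 39 to 63 mm, x = -66 to -61 mm, z = 8 to 42 mm and blocks the plate. 0.040 = fully open (end stop; tab at y = 79 to 103 mm, clear of the mouth). About 1 N of friction; stays where it is left.
- keeper_knob (a point): Top centre of the keeper's upright round black knob: 17 mm diameter, 32 mm high, from the carriage top (z = 42 mm) to z = 74 mm; moves with the keeper.
- tally_counter: Bystander: small hand tally counter, 46 x 52 x 36 mm, left of the plate. Origin: centre of its underside.
- vial: Bystander: small brown dropper vial, 25 mm diameter, 56 mm high, left of the dock. Origin: centre of its underside.
- petri: Bystander: petri dish, 58 mm diameter, 12 mm high, right of the plate. Origin: centre of its underside.
- flask: Bystander: lying culture flask, 153 x 84 x 32 mm, right of the dock. Origin: centre of its underside.

How it is judged:
By the outcome, as a careful person would: the job done as asked, in the order asked, and still so for the second after the job is handed in, with the robot touching nothing.
It also fails if it takes over 72 s, if anything falls off the work surface, if the arm or the gripper's body presses on something with over 40 N, if the wrist force passes 120 N, or if a joint passes its speed limit or range.

ROBOT

A 7-joint arm with a two-finger parallel gripper is mounted at the origin on a cart in front of the work surface, level with it; the furniture and walls round the work are solid. World frame = base frame: x ahead of the robot, y to its left, z up, the work surface at z = 0. Lengths are in m, angles in rad, forces in N, time in s.
With the tool pointing down it reaches from about 0.4 to 0.9 m from the base axis. Payload 5.6 kg.
Tool frame: the origin (TCP) lies midway between the tips of the shut fingers; the grasp point (between the pads) lies 19 mm behind it; z points along the fingers, y is the line along which they close (so a half turn about z gives the same grasp; the last joint's range is limited). The gripper opens to 92 mm and grips with 3 to 60 N. Pads are 20 mm wide; open, the fingers measure 128 mm over their backs; the gripper's body (75 mm by 189 mm) begins 69 mm behind the grasp point.
Start: joints at [1.163, 0.468, -0.012, 1.603, 0.006, 1.071, -0.056], TCP at [0.232, -0.607, 0.215] pointing down, gripper open.
Joint ranges: [-2.53, 2.53], [-0.31, 2.02], [-1.57, 1.55], [0.28, 2.44], [-1.29, 4.43], [0.15, 1.84], [-2.92, 2.92]. Speed limits (rad/s): [2.57, 2.57, 3.14, 3.14, 3.14, 3.14, 3.14].

INTERFACE

Orientations are given as a 3x3 rotation matrix whose columns are the frame's x, y, z axes.
In Python, from bench import manip gives the robot as it stands.
- The arm moves only by the shell command python3 -m crank 'ROWS'. ROWS is JSON, a list of rows, each a list of 7 numbers: the turn, a rotation vector about the tool's x, y, z each as a share of 180 degrees, from -1 to 1, then the shift along the tool's x, y, z each as a share of 50 cm, from -1 to 1, then the opening, from -1 (shut) to 1 (fully open). A call has 1 to 12 rows; each row is the pose to reach, as a shift and turn from the pose commanded when the call began, along the tool's axes at that moment, turning the shorter way round; what a row does not reach only later rows make up. A row lasts 1/8 s, in which the tool goes at most 62.5 mm and 10.7 degrees, less where a joint would pass 70% of its speed; a pose out of reach is approached as far as the arm can. A call with a number of a shift or a turn outside -1 to 1 is refused whole. A call with a gripper value outside its range is refused whole. The fingers move at their own pace and stop on an object; the grip force is fixed at half the most. Time passes only in rows, so rows that repeat a pose let the fingers close. It gives the time, the measured TCP pose, the force, the opening and the grip force at its end, in the units of the state.
- manip.sense(): the state, without advancing time (a new reading comes with each control period).
- manip.snapshot(name): name is "scene" or "top" or "wrist"; returns a dict with "pixels" (480x640x3 uint8, red, green, blue), "mtx" (3x3 intrinsics, pixels), "dist_coeffs" ([k1, k2, p1, p2, k3] as OpenCV has them; the pictures are not rectified), "R" (3x3) and "t" (3): a world point X has camera coordinates R X + t. Camera axes: x right, y down, z forward; pixel columns grow to the right and rows downward; lengths in m; the calibration is good to about 2 mm. A picture is of the moment at which its call begins. There is no depth.
- manip.job_done(): hands the job in; it is judged then, once.
Trained networks look in a picture, given as the dict that the camera call returned (one of the last four; its "shot" number tells which), for a name from the list of things; names that differ only in an ending like _2 or _b are one class to them, and where a whole thing is asked for, a point or a joint stands for the part that bears it (a point fixed in the world has none). Each returns a list of dicts, best first, with "conf" (0 to 1); they miss things now and then, are a little off and sometimes report something else, mostly with a low value. They report only what shows in the picture. A call takes as long as a camera call.
- manip.recognise(picture, thing): "bbox" ([centre column, centre row, width, height] in pixels, round what is visible of it).
- manip.trace(picture, thing): "region" (480x640 bool, what is visible of it) and "bbox" ([centre column, centre row, width, height] in pixels, round what is visible of it).
- manip.mark_of(picture, thing): "xy" ([column, row] in pixels: a listed point, or the origin of a listed thing).
The state is a dict: "clock": time; "q": joint angles; "qd": joint speeds; "joint_torque": joint torques, N m; "eef_pos": TCP position; "orientation": TCP orientation; "wrist_force": force on the tool from outside, world axes, zero at the start; "wrist_torque": the same for the moment, N m; "width": opening from 0.0 (shut) to 1.0 (fully open); "finger_force": force on a finger pad.
Only numpy, scipy, OpenCV 4.12 (cv2) and the standard library are available. Lean on these libraries where they do the work, as an engineer would, in place of code of your own. Each camera call takes 0.05 s, during which the arm holds its last target. There are 200 camera calls.

## Working session

There is one attempt and no reset: what is moved stays moved. The work goes in short steps, Python scripts to look and compute and a shell command to move; the robot and the scene stay as the last step left them, time stands still between calls to the robot, and variables do not carry over. Pictures are saved under pics/ and viewed, at most 10 in all, crops included, and the job is handed in when it is done.

```bash
mkdir -p pics; ls; cat > h.py <<'E'
import numpy as np, cv2
from bench import manip
def save(p,n): cv2.imwrite(f'pics/{n}.png',p['pixels'][:,:,::-1])
def ray(p,uv):
    u=cv2.undistortPoints(np.array([[uv]],float),np.array(p['mtx']),np.array(p['dist_coeffs']))[0,0]
    R=np.array(p['R']);t=np.array(p['t']).ravel()
    return -R.T@t, R.T@np.array([u[0],u[1],1.])
def onz(p,uv,z=0.):
    c,d=ray(p,uv); return c+d*(z-c[2])/d[2]
def proj(p,X):
    X=np.atleast_2d(np.array(X,float));R=np.array(p['R']);t=np.array(p['t'],float).ravel()
    return cv2.projectPoints(X,cv2.Rodrigues(R)[0],t,np.array(p['mtx']),np.array(p['dist_coeffs']))[0][:,0]
E
python3 - <<'E'
from h import *
np.set_printoptions(precision=4,suppress=True)
s=manip.sense();print(s)
for n in ['top','scene']:
    p=manip.snapshot(n);save(p,n+'0')
    c,_=ray(p,(320,240));print(n,'cam',c)
    for th in ['plate','dock','keeper_knob','mouth','bay_home','tally_counter','vial','petri','flask']:
        m=manip.mark_of(p,th)
        for k in m[:2]:
            z=0.074 if th=='keeper_knob' else 0
            print(th,round(k['conf'],2),np.array(k['xy']),onz(p,k['xy'],z))
E
```

```text
pics
{'clock': 0.0, 'q': array([ 1.163 ,  0.4684, -0.0116,  1.6036,  0.006 ,  1.0714, -0.0563]), 'qd': array([ 0.0004, -0.0021,  0.0013,  0.0006, -0.0005,  0.0005,  0.001 ]), 'joint_torque': array([ -0.0007, -52.0579,  -0.0127, -24.3751,  -0.0566,   0.0174,
         0.0002]), 'eef_pos': array([ 0.2316, -0.6067,  0.2136]), 'orientation': array([[ 0.9342,  0.3567, -0.0008],
       [ 0.3567, -0.9342,  0.0016],
       [-0.0001, -0.0018, -1.    ]]), 'wrist_force': array([0.1462, 0.3201, 0.041 ]), 'wrist_torque': array([ 0.0146,  0.0101, -0.0227]), 'finger_force': 0.0, 'width': 1.0013165698091588}
top cam [ 0.2935 -0.3709  1.0614]
plate 0.8 [268.4 266.9] [ 0.4485 -0.2743  0.    ]
dock 0.68 [325.6 197.5] [ 0.5918 -0.3706 -0.    ]
dock 0.19 [200.7 181.4] [ 0.6045 -0.126   0.    ]
keeper_knob 0.69 [290.  182.3] [ 0.594  -0.3046  0.074 ]
mouth 0.85 [308.5 220.9] [ 0.543  -0.3418  0.    ]
bay_home 0.56 [323.2 203.9] [ 0.5788 -0.367   0.    ]
tally_counter 0.86 [200.  183.6] [ 0.6    -0.1252  0.    ]
vial 0.56 [250.9 151.5] [ 0.6733 -0.2171  0.    ]
petri 0.59 [369.5 324.7] [ 0.3565 -0.4705  0.    ]
flask 0.76 [429.3 252.7] [ 0.5005 -0.5751  0.    ]
scene cam [ 0.0059 -1.0017  0.5356]
plate 0.7 [275.9 255.3] [ 0.4514 -0.2758  0.    ]
dock 0.66 [355.9 257.6] [ 0.5829 -0.3872  0.    ]
mouth 0.59 [326.9 259. ] [ 0.53   -0.3539  0.    ]
bay_home 0.75 [347.4 253.2] [ 0.58   -0.3626  0.    ]
tally_counter 0.6 [294.6 208.8] [ 0.6125 -0.1165  0.    ]
petri 0.66 [291.6 321. ] [ 0.3547 -0.4746  0.    ]
flask 0.62 [391.8 317.2] [ 0.5027 -0.5742  0.    ]
```

```bash
python3 - <<'E'
import cv2
a=cv2.imread('pics/top0.png')[110:350,170:490];cv2.imwrite('pics/top0c.png',cv2.resize(a,None,fx=2.5,fy=2.5,interpolation=cv2.INTER_CUBIC))
E
```

```text
(no output)
```

View pics/top0c.png

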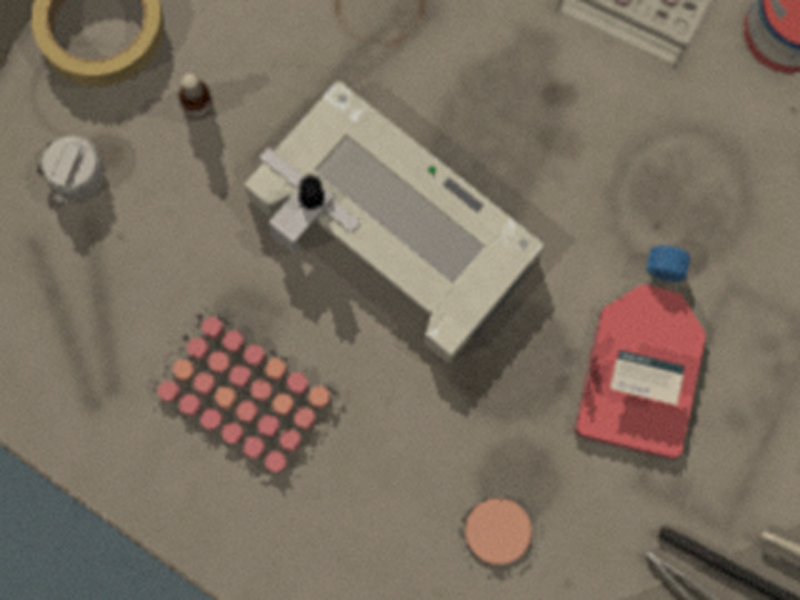

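View pics/scene0.png

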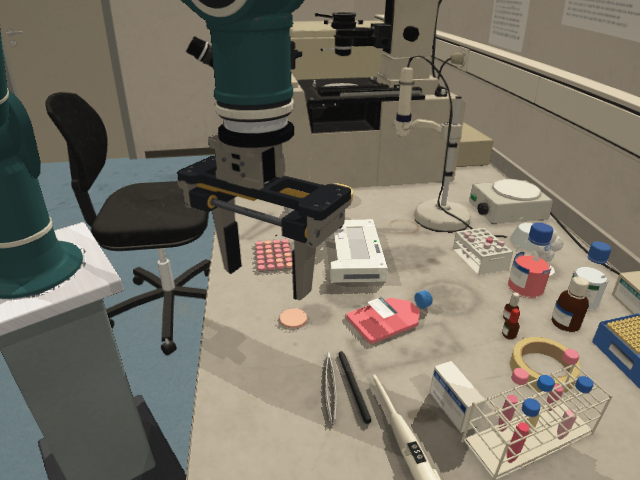

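The top view shows the dock turned about -38°, with its roof corners at crop (335,82), (543,243), (447,358) and (247,187). The knob is at (312,190), and the plate's wells span (167,390) to (320,395). Next I fit the poses precisely.

```bash
cat >> h.py <<'E'
from scipy.optimize import minimize
def T2(pose,pts):
    x,y,a=pose;c,s=np.cos(a),np.sin(a);P=np.array(pts,float)
    return np.c_[x+c*P[:,0]-s*P[:,1],y+s*P[:,0]+c*P[:,1],P[:,2]]
def inv2(pose,xy):
    x,y,a=pose;c,s=np.cos(a),np.sin(a);dx,dy=xy[0]-x,xy[1]-y
    return np.array([c*dx+s*dy,-s*dx+c*dy])
def box(lx,ly,h): return [(sx*lx/2,sy*ly/2,z) for sx in(-1,1) for sy in(-1,1) for z in(0,h)]
def fitbox(views,dims,p0,ignore=None):
    # views: list of (picture, bool mask, ignore-mask)
    b=box(*dims)
    def cost(v):
        pose=(v[0]/100,v[1]/100,v[2]/10);c=0
        for p,m,ig in views:
            h=cv2.convexHull((proj(p,T2(pose,b))*16).astype(np.int32))
            M=np.zeros(m.shape,np.uint8);cv2.fillConvexPoly(M,h,255,cv2.LINE_AA,4)
            M=M/255.; w=~ig
            c+=(np.abs(M-m)*w).sum()/m.sum()
        return c
    v=np.array([p0[0]*100,p0[1]*100,p0[2]*10])
    for k in (1,.3):
        r=minimize(cost,v,method='Nelder-Mead',options=dict(initial_simplex=np.vstack([v]+[v+k*e for e in np.eye(3)]),xatol=.003,fatol=1e-5));v=r.x
    return (v[0]/100,v[1]/100,v[2]/10),r.fun
def wells(p,region):
    hsv=cv2.cvtColor(p['pixels'],cv2.COLOR_RGB2HSV)
    k=cv2.dilate(region.astype(np.uint8),np.ones((9,9)))
    m=((hsv[...,1]>95)&((hsv[...,0]<15)|(hsv[...,0]>165))&(k>0)).astype(np.uint8)
    n,_,st,ce=cv2.connectedComponentsWithStats(m)
    return [c for s_,c in zip(st[1:],ce[1:]) if s_[4]>15],m
E
python3 - <<'E'
from h import *
np.set_printoptions(precision=4,suppress=True)
V=[];P=[]
for n in ['top','scene']:
    p=manip.snapshot(n)
    d=manip.trace(p,'dock')[0];k=manip.trace(p,'keeper');pl=manip.trace(p,'plate')[0]
    ig=np.zeros((480,640),bool)
    if k: ig=cv2.dilate(k[0]['region'].astype(np.uint8),np.ones((5,5)))>0
    no=np.zeros((480,640),bool)
    V.append((p,d['region'],ig));P.append((p,pl['region'],no))
    w,m=wells(p,pl['region']);print(n,d['conf'],len(k),pl['conf'],'wells',len(w))
    r=cv2.minAreaRect(np.argwhere(m)[:,::-1].astype(np.float32));q=cv2.boxPoints(r)
    X=np.array([onz(p,u,.017) for u in q]);print('well rect centre',X.mean(0),np.degrees(np.arctan2(*(X[1]-X[0])[[1,0]])),np.linalg.norm(X[1]-X[0]),np.linalg.norm(X[2]-X[1]))
for vs in (V[:1],V[1:],V):
    dk=fitbox(vs,(.110,.202,.034),(.588,-.372,-.66));print('dock',dk)
for vs in (P[:1],P[1:],P):
    pp=fitbox(vs,(.086,.128,.019),(.449,-.274,-.57));print('plate',pp)
    print('in dock',inv2(dk[0],pp[0][:2]),np.degrees(pp[0][2]-dk[0][2]))
p=V[0][0]
for th,z in [('keeper_knob',.074),('vial',0),('tally_counter',0),('petri',0),('flask',0)]:
    m=manip.mark_of(p,th)[0]['xy'];print(th,inv2(dk[0],onz(p,m,z)[:2]))
E
```

```text
top 0.78 0 0.81 wells 24
well rect centre [ 0.4452 -0.2732  0.017 ] -27.00900009021458 0.07239886616774634 0.11094876550035314
scene 0.67 0 0.63 wells 7
well rect centre [ 0.4387 -0.2898  0.017 ] -26.9003194580521 0.07723699053831712 0.11674856659713667
dock ((np.float64(0.5861134890411512), np.float64(-0.37269677995606443), np.float64(-0.6126048231251493)), np.float64(0.15763083982752482))
dock ((np.float64(0.5913404528223914), np.float64(-0.3761035668860716), np.float64(-0.6870318415487597)), np.float64(0.17178278124877203))
dock ((np.float64(0.5869646116728798), np.float64(-0.373284114534552), np.float64(-0.6272670797284718)), np.float64(0.3485153449692481))
plate ((np.float64(0.4503530900813443), np.float64(-0.2675371854595653), np.float64(-0.6660119873968047)), np.float64(1.1876833883973215))
in dock [-0.1727  0.0054] -2.21991968701953
plate ((np.float64(0.44981322389593076), np.float64(-0.26722251645335154), np.float64(-0.5532610570009007)), np.float64(0.731421264157837))
in dock [-0.1733  0.0054] 4.240232760839077
plate ((np.float64(0.44879069620675205), np.float64(-0.26582780071952955), np.float64(-0.5782816747002488)), np.float64(1.9310359354864597))
in dock [-0.1749  0.0059] 2.8066569658561002
keeper_knob [-0.0331  0.0549]
vial [-0.0238  0.175 ]
tally_counter [-0.134   0.2079]
petri [-0.1214 -0.2057]
flask [ 0.0577 -0.2113]
```

```bash
python3 -m crank '[[0,0,0.32,0.704,-0.386,-0.172,-1],[0,0,0.32,0.704,-0.386,-0.172,-1],[0,0,0.32,0.704,-0.386,-0.172,-1],[0,0,0.32,0.704,-0.386,-0.172,-1],[0,0,0.32,0.704,-0.386,-0.172,-1],[0,0,0.32,0.704,-0.386,-0.172,-1],[0,0,0.32,0.704,-0.386,-0.172,-1],[0,0,0.32,0.704,-0.386,-0.172,-1],[0,0,0.32,0.704,-0.386,-0.172,-1]]'; python3 - <<'E'
from h import *
p=manip.snapshot('wrist');save(p,'w1');np.set_printoptions(precision=4,suppress=True)
print(ray(p,(320,240)))
for n in ['plate','dock','keeper_knob','mouth','bay_home']:
    for m in manip.mark_of(p,n)[:1]: print(n,m['conf'],m['xy'],onz(p,m['xy'],.074 if 'knob' in n else 0))
E
```

```text
clock: 2.78
eef_pos: [0.4912, -0.3021, 0.3004]
orientation: [[0.801, -0.598, -0.001], [-0.598, -0.801, -0.001], [-0.0, 0.001, -1.0]]
wrist_force: [-0.0, -0.3, -0.6]
width: 0.044
finger_force: 0.0
(array([ 0.5501, -0.3459,  0.4709]), array([-0.2254,  0.1639, -0.9605]))
plate 0.68 [319.0, 231.1] [ 0.4512 -0.2724  0.    ]
dock 0.56 [320.7, 111.4] [ 0.5809 -0.3722 -0.    ]
keeper_knob 0.93 [275.7, 136.0] [ 0.5853 -0.3114  0.074 ]
bay_home 0.68 [320.9, 120.8] [ 0.5711 -0.3652  0.    ]
```

View pics/w1.png

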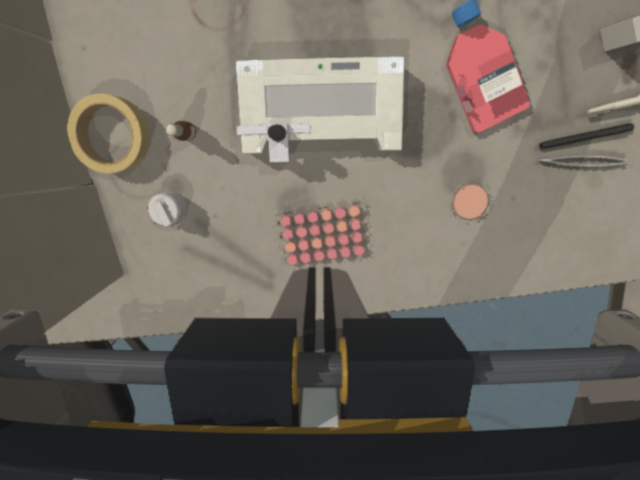

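The wrist view shows the dock roof with corners at about (237,63), (404,58), (401,150) and (243,153). The knob is at (277,131), the plate wells at (285–365, 210–262), and the tab at (279,153) before the mouth.

```bash
cat >> h.py <<'E'
from scipy.optimize import least_squares
def platefit(p,w,guess,z=.017):
    X=np.array([onz(p,c,z)[:2] for c in w])
    gx,gy=np.meshgrid(np.arange(4)-1.5,np.arange(6)-2.5);G=np.c_[gx.ravel(),gy.ravel()]
    def r(v):
        g=T2(v[:3],np.c_[G*v[3],0*G[:,0]])[:,:2]
        return np.linalg.norm(X[:,None]-g[None],axis=2).min(1)
    s=least_squares(r,[*guess,.0185],x_scale=[.01,.01,.1,.001]);return s.x,np.sqrt(np.mean(s.fun**2))
E
python3 - <<'E'
from h import *
np.set_printoptions(precision=4,suppress=True)
no=np.zeros((480,640),bool);V=[]
for n in ['wrist','top']:
    p=manip.snapshot(n)
    d=manip.trace(p,'dock')[0]['region'];pl=manip.trace(p,'plate')[0]['region']
    k=manip.trace(p,'keeper_knob');ig=no.copy()
    if k: ig=cv2.dilate(k[0]['region'].astype(np.uint8),np.ones((7,7)))>0
    print(n,len(k),[x['region'].sum() for x in k],d.sum())
    V.append((p,d,ig));print('dock',*fitbox(V[-1:],(.11,.202,.034),(.587,-.373,-.64)))
    w,m=wells(p,pl);print(len(w))
    print('plate',*platefit(p,w,(.446,-.273,-.57)))
    if n=='wrist':
        C=[onz(p,c,.034)[:2] for c in [(237,63),(404,58),(401,150),(243,153)]];C=np.array(C)
        print('corners',C,C.mean(0),np.linalg.norm(np.diff(C,axis=0),axis=1),np.degrees(np.arctan2(*(C[0]-C[1])[::-1]))-90)
        im=p['pixels'].copy()
print('both',*fitbox(V,(.11,.202,.034),(.587,-.373,-.64)))
pose=fitbox(V[:1],(.11,.202,.034),(.587,-.373,-.64))[0]
for q in proj(V[0][0],T2(pose,box(.11,.202,.034))): cv2.circle(im,tuple(int(round(v)) for v in q),1,(255,0,0),-1)
for q in proj(V[0][0],T2(pose,[(-.055,.076,0),(-.055,-.076,0),(-.011,0,.034)])): cv2.circle(im,tuple(int(round(v)) for v in q),1,(0,0,255),-1)
cv2.imwrite('pics/w1f.png',cv2.resize(im[40:280,200:440,::-1],None,fx=2.5,fy=2.5,interpolation=cv2.INTER_CUBIC))
E
```

```text
wrist 3 [np.int64(759), np.int64(14514), np.int64(404)] 14656
dock (np.float64(0.5846790583742856), np.float64(-0.3742590727831555), np.float64(-0.6109575195536877)) 0.09253012886377257
24
plate [ 0.447  -0.2753 -0.4994  0.0188] 0.00031082557540396583
corners [[ 0.6838 -0.324 ]
 [ 0.5686 -0.4873]
 [ 0.481  -0.424 ]
 [ 0.5976 -0.2621]] [ 0.5828 -0.3744] [0.1998 0.1081 0.1995] -35.20921776515118
top 0 [] 4027
dock (np.float64(0.5852956994731425), np.float64(-0.3745077619864004), np.float64(-0.6201817639443838)) 0.6806380461298004
24
plate [ 0.4455 -0.2732 -0.4983  0.0191] 0.0002843979284645289
both (np.float64(0.5848834572630515), np.float64(-0.3743592853573693), np.float64(-0.6124359856852177)) 0.7736681460049197
```

View pics/w1f.png

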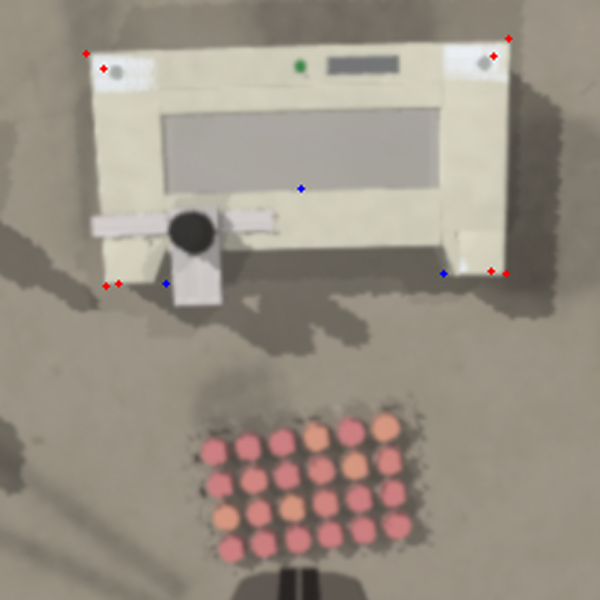

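```bash
python3 -m crank '[[0,0,-0.009,0.162,-0.096,0.1,0],[0,0,-0.009,0.162,-0.096,0.2,0],[0,0,-0.009,0.162,-0.096,0.34,0],[0,0,-0.009,0.162,-0.096,0.34,0],[0,0,-0.009,0.162,-0.096,0.4,0],[0,0,-0.009,0.162,-0.096,0.46,0],[0,0,-0.009,0.162,-0.096,0.505,0],[0,0,-0.009,0.162,-0.096,0.505,0]]'; python3 - <<'E'
from h import *
p=manip.snapshot('wrist');save(p,'w2')
E
```

```text
clock: 4.47
eef_pos: [0.5842, -0.3106, 0.046]
orientation: [[0.818, -0.575, -0.004], [-0.575, -0.818, 0.002], [-0.004, 0.001, -1.0]]
wrist_force: [0.5, 0.3, 0.3]
width: 0.501
finger_force: 0.0
```

View pics/w2.png

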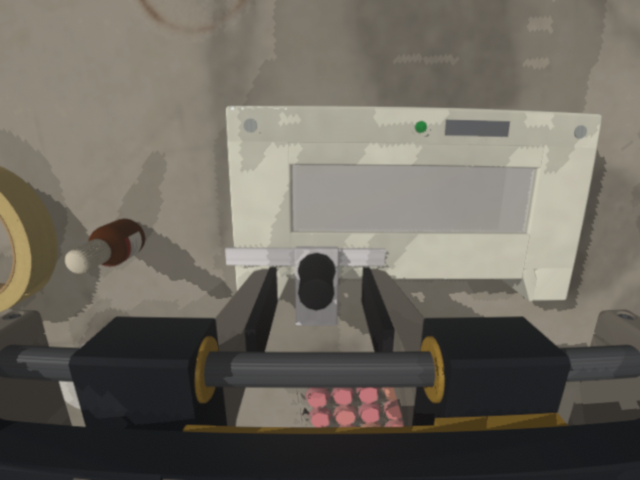

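The knob at (317,275) sits between the open fingers at (265,300) and (375,300). I close on it and slide it open.

```bash
python3 - <<'E'
from h import *
np.set_printoptions(precision=4,suppress=True)
p=manip.snapshot('wrist')
C=np.array([onz(p,c,.034)[:2] for c in [(228,107),(600,115),(571,300)]]);print(C,np.degrees(np.arctan2(*(C[0]-C[1])[::-1]))-90)
d=manip.trace(p,'dock')[0];print(manip.sense()['orientation'])
im=p['pixels'].copy();no=np.zeros((480,640),bool);no[245:,:]=True
print(d['conf'],*fitbox([(p,d['region'],no)],(.11,.202,.034),(.585,-.374,-.62)))
E
python3 -m crank '[[0,0,0,0,0,0,-1],[0,0,0,0,0,0,-1],[0,0,0,0,0,0,-1],[0,0,0,0,0,0,-1],[0,0,0,0,-0.02,0,-1],[0,0,0,0,-0.04,0,-1],[0,0,0,0,-0.058,0,-1],[0,0,0,0,-0.072,0,-1],[0,0,0,0,-0.072,0,-1]]'
```

```text
[[ 0.6874 -0.3253]
 [ 0.5715 -0.4882]
 [ 0.4793 -0.4286]] -35.40743665645907
clock: 5.75
eef_pos: [0.6076, -0.2805, 0.0485]
orientation: [[0.819, -0.573, 0.002], [-0.573, -0.819, 0.0], [0.001, -0.001, -1.0]]
wrist_force: [0.2, 0.9, 5.3]
width: 0.174
finger_force: 30.0Traceback (most recent call last):
  File "<stdin>", line 5, in <module>
IndexError: list index out of range
```

```bash
python3 -m crank '[[0,0,0,0,-0.004,0,-1],[0,0,0,0,-0.008,0,-1],[0,0,0,0,-0.011,0,-1],[0,0,0,0,-0.011,0,-1]]'
```

```text
clock: 6.25
eef_pos: [0.6082, -0.2797, 0.0485]
orientation: [[0.817, -0.576, -0.001], [-0.576, -0.817, -0.002], [0.0, 0.003, -1.0]]
wrist_force: [-2.6, -3.7, 8.0]
width: 0.173
finger_force: 30.0
```

```bash
python3 -m crank '[[0,0,0,0,0,0,0],[0,0,0,0,0,0,0],[0,0,0,0,0,0,0],[0,0,0,0,0,-0.09,0],[0,0,0,0,0,-0.2,0],[0,0,0,-0.12,0.05,-0.2,0.4],[0,0,0,-0.24,0.1,-0.2,0.4],[0,0,0,-0.34,0.14,-0.2,0.4],[0,0,0,-0.42,0.177,-0.2,0.4],[0,0,0,-0.42,0.177,-0.2,0.4],[0,0,0,-0.42,0.177,-0.2,0.4]]'; cat > look.py <<'E'
from h import *
import sys
np.set_printoptions(precision=4,suppress=True)
DK=(.584,-.3743,np.radians(-35.4))
for n in sys.argv[2:]:
    p=manip.snapshot(n);save(p,sys.argv[1]+n)
    t=manip.trace(p,'plate');k=manip.mark_of(p,'keeper_knob')
    if k: print(n,'knob dock',inv2(DK,onz(p,k[0]['xy'],.074)[:2]),k[0]['conf'])
    if t:
        w,m=wells(p,t[0]['region']);f,e=platefit(p,w,(.4465,-.2745,-.5) if len(sys.argv)<0 else (*np.mean([onz(p,c,.017)[:2] for c in w],0),-.56))
        print(n,len(w),'plate',f,e,'dock:',inv2(DK,f[:2]),np.degrees(f[2]-DK[2]))
s=manip.sense();print('TCP dock',inv2(DK,s['eef_pos'][:2]),s['eef_pos'])
E
python3 look.py a top wrist
```

```text
clock: 7.62
eef_pos: [0.3879, -0.2293, 0.1485]
orientation: [[0.819, -0.574, 0.002], [-0.574, -0.819, -0.001], [0.002, -0.0, -1.0]]
wrist_force: [1.6, 0.2, -0.8]
width: 0.7
finger_force: 0.0
top knob dock [-0.0311  0.0978] 0.55
top 24 plate [ 0.4455 -0.2733 -0.4987  0.019 ] 0.0005505668341379501 dock: [-0.1714  0.0021] 6.8280528161234795
wrist 24 plate [ 0.4449 -0.2737 -0.4995  0.0187] 0.0005199863577258206 dock: [-0.1716  0.0014] 6.778394117271599
TCP dock [-0.2446  0.0044] [ 0.3872 -0.229   0.1478]
```

```bash
python3 -m crank '[[0,0,0,-0.006,0.005,0.1,0.4],[0,0,0,-0.006,0.005,0.19,0.4],[0,0,0,-0.006,0.005,0.26,0.4],[0,0,0,-0.006,0.005,0.283,0.4],[0,0,0,-0.006,0.005,0.283,0.4]]'; python3 look.py b wrist
```

```text
clock: 8.55
eef_pos: [0.3828, -0.2293, 0.0063]
orientation: [[0.818, -0.575, -0.001], [-0.575, -0.818, 0.0], [-0.001, 0.0, -1.0]]
wrist_force: [-0.4, 0.8, 0.1]
width: 0.698
finger_force: 0.0
wrist 24 plate [ 0.4449 -0.2736 -0.4975  0.0182] 0.00038717883541841073 dock: [-0.1717  0.0015] 6.894154872229239
TCP dock [-0.2468  0.0017] [ 0.3838 -0.2299  0.0077]
```

View pics/bwrist.png

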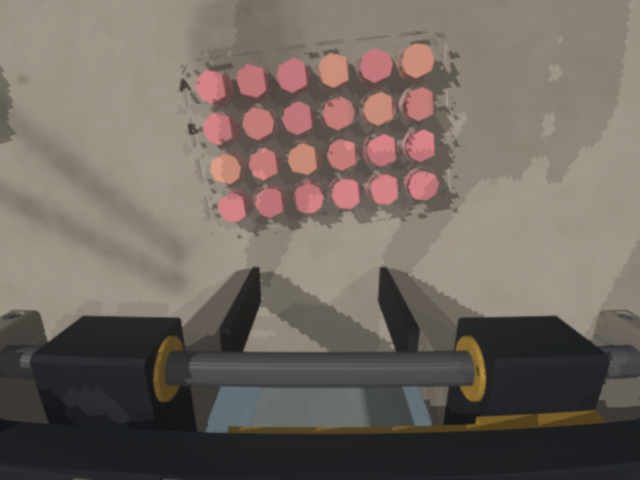

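```bash
python3 -m crank '[[0,0,0,0.012,0,0,0.4],[0,0,0,0.024,0,0,0.4],[0,0,0,0.034,0,0,0.4],[0,0,0,0.041,0,0,0.4],[0,0,0,0.048,0,0,0.4],[0,0,0,0.055,0,0,0.4],[0,0,0,0.062,0,0,0.4],[0,0,0,0.07,0,0,0.4],[0,0,0,0.078,0,0,0.4],[0,0,0,0.086,0,0,0.4],[0,0,0,0.094,0,0,0.4],[0,0,0,0.1,0,0,0.4]]'; python3 look.py c wrist top
```

```text
clock: 10.2
eef_pos: [0.4238, -0.2583, 0.0066]
orientation: [[0.818, -0.575, -0.0], [-0.575, -0.818, -0.0], [-0.0, 0.0, -1.0]]
wrist_force: [-0.5, -0.3, 0.0]
width: 0.702
finger_force: 0.5
wrist 25 plate [ 0.4644 -0.2928 -0.6098  0.0182] 0.0007538341825484966 dock: [-0.1447 -0.0028] 0.4623413040811328
top knob dock [-0.0353  0.0915] 0.74
top 1 plate [ 0.3788 -0.4898 -0.5501  0.0184] 6.237981780610678e-09 dock: [-0.1004 -0.213 ] 3.883589984441112
TCP dock [-0.1979  0.0018] [ 0.4237 -0.2582  0.0067]
```

```bash
python3 -m crank '[[0,0,0.0005,0.006,-0.0005,0,0.4],[0,0,0.001,0.013,-0.001,0,0.4],[0,0,0.0015,0.02,-0.0017,0,0.4],[0,0,0.002,0.028,-0.0024,0,0.4],[0,0,0.002,0.036,-0.0031,0,0.4],[0,0,0.002,0.044,-0.0038,0,0.4],[0,0,0.002,0.052,-0.0045,0,0.4],[0,0,0.002,0.06,-0.0052,0,0.4],[0,0,0.002,0.068,-0.0059,0,0.4],[0,0,0.002,0.075,-0.0064,0,0.4],[0,0,0.002,0.08,-0.0066,0,0.4],[0,0,0.002,0.08,-0.0066,0,0.4]]'; python3 look.py d wrist
```

```text
clock: 12.0
eef_pos: [0.4587, -0.2787, 0.0066]
orientation: [[0.815, -0.58, 0.001], [-0.58, -0.815, -0.0], [0.001, -0.0, -1.0]]
wrist_force: [0.2, 0.0, -0.7]
width: 0.699
finger_force: 0.0
wrist 26 plate [ 0.4989 -0.3136 -0.6162  0.0181] 0.0019505611412161503 dock: [-0.1045  0.0002] 0.096536093061674
TCP dock [-0.1578  0.0053] [ 0.4584 -0.2785  0.0066]
```

View pics/dwrist.png

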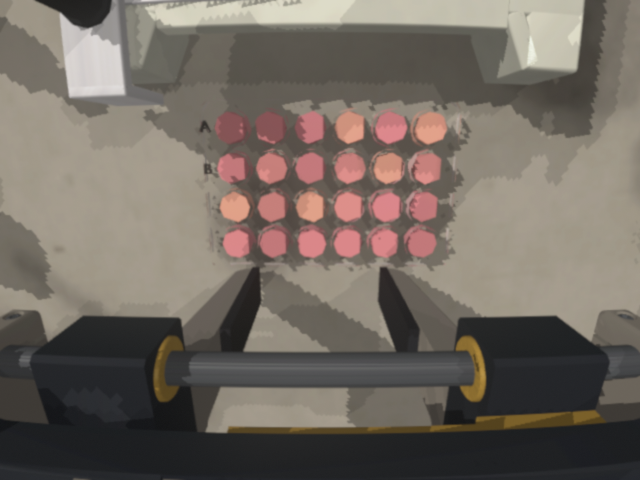

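The plate is square to the mouth: its left edge is at about col 215, its right at about 455, and its leading edge is on row 105. I'll overlay the dock model to check the side clearance.

```bash
python3 - <<'E'
from h import *
p=manip.snapshot('wrist');DK=(.584,-.3743,np.radians(-35.4));S=3
im=cv2.resize(p['pixels'][0:190,:,::-1],(800,238)) 
im=cv2.resize(p['pixels'][0:150,50:600,::-1].copy(),None,fx=800/550,fy=800/550*2)
def L(a,b,c):
    q=(proj(p,T2(DK,np.linspace(a,b,20)))-[50,0])*[800/550,1600/550]
    cv2.polylines(im,[q.astype(np.int32)],False,c,1)
for s in(1,-1):
    L((-.055,s*.076,0),(-.033,s*.067,0),(0,0,255));L((-.055,s*.076,.024),(-.033,s*.067,.024),(0,0,255));L((-.055,s*.076,0),(-.055,s*.076,.034),(0,0,255))
    L((-.055,s*.101,.034),(-.055,s*.076,.034),(255,0,0));L((-.055,s*.101,0),(-.055,s*.076,0),(255,0,0))
L((-.04,-.07,.034),(-.04,.07,.034),(0,255,0))
L((-.066,.079,.042),(-.066,.103,.042),(255,0,255));L((-.066,.079,.008),(-.066,.103,.008),(255,0,255))
PL=(-.1045,.0002)
cv2.imwrite('pics/ov.png',im)
E
```

```text
(no output)
```

View pics/ov.png

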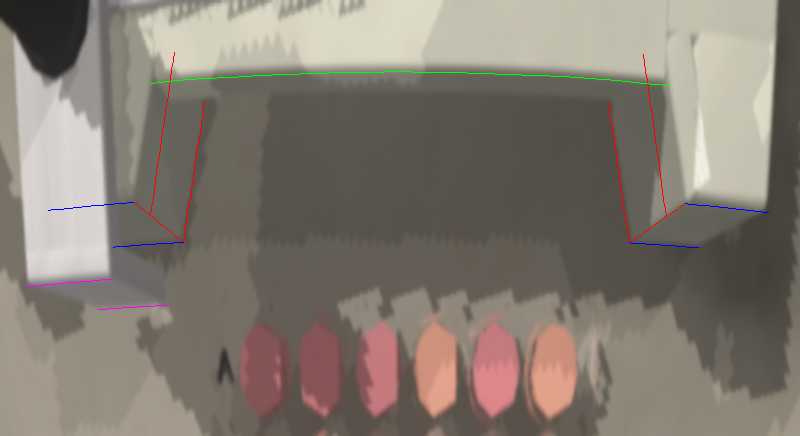

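```bash
python3 -m crank '[[0,0,0,0.005,0,0,0.4],[0,0,0,0.011,0,0,0.4],[0,0,0,0.017,0,0,0.4],[0,0,0,0.023,0,0,0.4],[0,0,0,0.029,0,0,0.4],[0,0,0,0.035,0,0,0.4],[0,0,0,0.041,0,0,0.4],[0,0,0,0.047,0,0,0.4],[0,0,0,0.053,0,0,0.4],[0,0,0,0.058,0,0,0.4],[0,0,0,0.063,0,0,0.4],[0,0,0,0.068,0,0,0.4]]'; python3 look.py e wrist
```

```text
clock: 13.7
eef_pos: [0.4861, -0.2982, 0.0066]
orientation: [[0.815, -0.58, -0.0], [-0.58, -0.815, -0.0], [-0.0, 0.0, -1.0]]
wrist_force: [-1.0, 0.8, 0.8]
width: 0.706
finger_force: 0.5
wrist knob dock [-0.0307  0.0919] 0.79
wrist 22 plate [ 0.5162 -0.3463 -0.642   0.019 ] 0.005310032196223264 dock: [-0.0715 -0.0165] -1.3825742243640844
TCP dock [-0.1235  0.0053] [ 0.4864 -0.2985  0.0067]
```

```bash
python3 - <<'E'
s=open('look.py').read()
i=s.index("f,e=platefit");j=s.index(")\n        print")
s=s[:i]+"""tp=inv2(DK,manip.sense()['eef_pos'][:2]);g=T2(DK,[(tp[0]+.0532,0,0)])[0]
        w=[c for c in w if np.abs(np.array(inv2(g[:2].tolist()+[DK[2]],onz(p,c,.017)[:2]))).max()<.06 and (onz(p,c,.017)[:2]@[1,0])<9]
        w=[c for c in w if inv2(DK,onz(p,c,.017)[:2])[0]<-.047]
        f,e=platefit(p,w,(g[0],g[1],DK[2])"""+s[j:]
open('look.py','w').write(s)
E
python3 look.py f wrist
```

```text
wrist knob dock [-0.0312  0.0919] 0.76
wrist 18 plate [ 0.5262 -0.333  -0.6172  0.0179] 0.0009869803309696806 dock: [-0.071   0.0002] 0.03887041652210285
TCP dock [-0.1238  0.0053] [ 0.4862 -0.2983  0.0067]
```

```bash
python3 -m crank '[[0,0,0,0.005,0,0,0.4],[0,0,0,0.011,0,0,0.4],[0,0,0,0.018,0,0,0.4],[0,0,0,0.025,0,0,0.4],[0,0,0,0.032,0,0,0.4],[0,0,0,0.04,0,0,0.4],[0,0,0,0.048,0,0,0.4],[0,0,0,0.056,0,0,0.4],[0,0,0,0.064,0,0,0.4],[0,0,0,0.072,0,0,0.4],[0,0,0,0.079,0,0,0.4],[0,0,0,0.086,0,0,0.4]]'; python3 look.py g wrist
```

```text
clock: 15.5
eef_pos: [0.5212, -0.3232, 0.0066]
orientation: [[0.815, -0.58, -0.0], [-0.58, -0.815, -0.0], [-0.0, 0.0, -1.0]]
wrist_force: [-0.5, 0.9, 0.2]
width: 0.699
finger_force: 0.5
wrist knob dock [-0.0317  0.0918] 0.63
wrist 6 plate [ 0.5581 -0.3556 -0.6163  0.0174] 0.0018703509158716882 dock: [-0.032   0.0002] 0.08642532128367984
TCP dock [-0.0805  0.0053] [ 0.5214 -0.3234  0.0066]
```

```bash
python3 -m crank '[[0,0,0,0.005,0,0,0.4],[0,0,0,0.01,0,0,0.4],[0,0,0,0.015,0,0,0.4],[0,0,0,0.02,0,0,0.4],[0,0,0,0.024,0,0,0.4],[0,0,0,0.027,0,0,0.4],[0,0,0,0.028,0,0,0.4],[0,0,0,0.028,0,0,0.4]]'; cat > ov.py <<'E'
from h import *
import sys
p=manip.snapshot('wrist');DK=(.584,-.3743,np.radians(-35.4))
x0,y0,x1,y1=120,170,540,320
im=cv2.resize(p['pixels'][y0:y1,x0:x1,::-1].copy(),None,fx=800/(x1-x0),fy=600/(y1-y0),interpolation=cv2.INTER_CUBIC)
def L(a,b,c):
    q=(proj(p,T2(DK,np.linspace(a,b,20)))-[x0,y0])*[800/(x1-x0),600/(y1-y0)]
    cv2.polylines(im,[q.astype(np.int32)],False,c,1)
for s in(1,-1):
    L((-.055,s*.076,0),(-.033,s*.067,0),(0,0,255))
    L((-.055,s*.101,.034),(-.055,s*.076,.034),(255,0,0));L((-.055,s*.101,0),(-.055,s*.076,0),(255,0,0))
L((-.04,-.07,.034),(-.04,.07,.034),(0,255,0))
L((-.054,-.064,.019),(-.054,.064,.019),(255,255,0))
L((-.054,-.064,0),(-.054,.064,0),(0,255,255))
cv2.imwrite('pics/%s.png'%sys.argv[1],im);s=manip.sense();print(inv2(DK,s['eef_pos'][:2]))
E
python3 ov.py ov2
```

```text
clock: 16.65
eef_pos: [0.5325, -0.3313, 0.0066]
orientation: [[0.815, -0.58, 0.0], [-0.58, -0.815, -0.0], [0.0, 0.0, -1.0]]
wrist_force: [-1.1, 0.6, 0.1]
width: 0.696
finger_force: 0.3
[-0.06691128  0.00521176]
```

View pics/ov2.png

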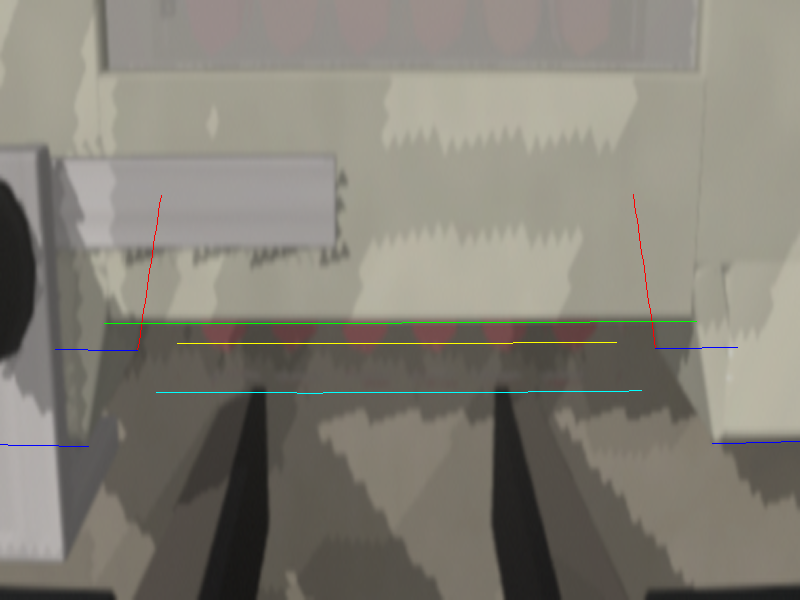

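The overlay matches the dock (roof edge at row 320, right cheek corner at (712,440)). The fingertips at row 387 put the plate's near edge about 2.8 mm short of home, so I ease it in by that much.

```bash
python3 -m crank '[[0,0,0,0.0015,0,0,0.4],[0,0,0,0.003,0,0,0.4],[0,0,0,0.0045,0,0,0.4],[0,0,0,0.0056,0,0,0.4],[0,0,0,0.0056,0,0,0.4],[0,0,0,0.0056,0,0,0.4]]'; python3 ov.py ov3
```

```text
clock: 17.45
eef_pos: [0.5348, -0.3329, 0.0066]
orientation: [[0.815, -0.58, 0.0], [-0.58, -0.815, -0.0], [0.0, 0.0, -1.0]]
wrist_force: [-0.3, 0.7, 0.5]
width: 0.697
finger_force: 0.2
[-0.06407602  0.00525816]
```

The plate moved without resistance. Before trusting the camera on "flush", I'll find the dock's front plane with a light touch of the shut fingers on the right cheek, well away from the plate.

```bash
python3 -m crank '[[0,0,0,-0.04,0,0,0.4],[0,0,0,-0.08,0,-0.01,-1],[0,0,0,-0.08,0,-0.028,-1],[0,0,0,-0.08,0.07,-0.028,-1],[0,0,0,-0.08,0.14,-0.028,-1],[0,0,0,-0.08,0.2,-0.028,-1],[0,0,0,-0.08,0.2,-0.028,-1],[0,0,0,-0.04,0.2,-0.028,-1],[0,0,0,-0.02,0.2,-0.028,-1],[0,0,0,-0.012,0.2,-0.028,-1],[0,0,0,-0.012,0.2,-0.028,-1]]'; python3 -m crank '[[0,0,0,0.002,0,0,-1],[0,0,0,0.004,0,0,-1],[0,0,0,0.006,0,0,-1],[0,0,0,0.0075,0,0,-1],[0,0,0,0.0075,0,0,-1]]'; python3 look.py h
```

```text
clock: 18.88
eef_pos: [0.4721, -0.4103, 0.0205]
orientation: [[0.815, -0.579, -0.0], [-0.579, -0.815, 0.0], [-0.0, -0.0, -1.0]]
wrist_force: [-0.9, -0.8, 0.3]
width: 0.008
finger_force: 0.0
clock: 19.5
eef_pos: [0.4749, -0.413, 0.0206]
orientation: [[0.815, -0.58, 0.0], [-0.58, -0.815, -0.0], [0.0, 0.0, -1.0]]
wrist_force: [-0.4, -0.9, -0.2]
width: 0.003
finger_force: 0.0
TCP dock [-0.0665 -0.0948] [ 0.4749 -0.413   0.0206]
```

```bash
for i in 1; do python3 -m crank '[[0,0,0,0.001,0,0,-1],[0,0,0,0.002,0,0,-1],[0,0,0,0.003,0,0,-1],[0,0,0,0.003,0,0,-1]]'; python3 look.py h; done; python3 -m crank '[[0,0,0,0.001,0,0,-1],[0,0,0,0.002,0,0,-1],[0,0,0,0.002,0,0,-1]]'; python3 look.py h
```

```text
clock: 20.0
eef_pos: [0.4761, -0.4139, 0.0206]
orientation: [[0.815, -0.58, -0.0], [-0.58, -0.815, -0.0], [0.0, 0.0, -1.0]]
wrist_force: [-0.6, -0.2, -0.3]
width: 0.003
finger_force: 0.0
TCP dock [-0.065  -0.0948] [ 0.4761 -0.4139  0.0206]
clock: 20.38
eef_pos: [0.477, -0.4145, 0.0206]
orientation: [[0.815, -0.58, 0.0], [-0.58, -0.815, -0.0], [0.0, 0.0, -1.0]]
wrist_force: [0.8, -0.2, 0.5]
width: 0.008
finger_force: 0.0
TCP dock [-0.064  -0.0947] [ 0.477  -0.4145  0.0206]
```

```bash
python3 -m crank '[[0,0,0,0.001,0,0,-1],[0,0,0,0.002,0,0,-1],[0,0,0,0.002,0,0,-1]]'; python3 look.py h;  python3 -m crank '[[0,0,0,0.001,0,0,-1],[0,0,0,0.002,0,0,-1],[0,0,0,0.002,0,0,-1]]'; python3 look.py h
```

```text
clock: 20.75
eef_pos: [0.4772, -0.4146, 0.0204]
orientation: [[0.815, -0.58, -0.001], [-0.58, -0.815, 0.001], [-0.001, 0.0, -1.0]]
wrist_force: [-3.2, 2.5, 1.8]
width: 0.003
finger_force: 1.4
TCP dock [-0.0637 -0.0948] [ 0.4772 -0.4146  0.0204]
clock: 21.12
eef_pos: [0.4772, -0.4147, 0.0204]
orientation: [[0.815, -0.58, -0.003], [-0.58, -0.815, 0.002], [-0.004, -0.0, -1.0]]
wrist_force: [-5.6, 3.3, 5.4]
width: 0.006
finger_force: 3.1
TCP dock [-0.0637 -0.0948] [ 0.4772 -0.4147  0.0204]
```

The cheek contact came at TCP dock x = -63.7 mm, so the earlier push ended about 0.4 mm short of flush. I'll return and push about 1 mm farther, leaving the near edge roughly 0.6 mm inside.

```bash
python3 -m crank '[[0,0,0,-0.04,0,0,-1],[0,0,0,-0.085,0,0,-1],[0,0,0,-0.085,-0.07,0,0.4],[0,0,0,-0.085,-0.14,0,0.4],[0,0,0,-0.085,-0.2,0.01,0.4],[0,0,0,-0.085,-0.2,0.028,0.4],[0,0,0,-0.085,-0.2,0.028,0.4],[0,0,0,-0.05,-0.2,0.028,0.4],[0,0,0,-0.03,-0.2,0.028,0.4],[0,0,0,-0.02,-0.2,0.028,0.4],[0,0,0,-0.014,-0.2,0.028,0.4],[0,0,0,-0.014,-0.2,0.028,0.4]]'; python3 look.py h;python3 -m crank '[[0,0,0,0.003,0,0,0.4],[0,0,0,0.006,0,0,0.4],[0,0,0,0.009,0,0,0.4],[0,0,0,0.0115,0,0,0.4],[0,0,0,0.0115,0,0,0.4],[0,0,0,0.0115,0,0,0.4]]'; python3 look.py h
```

```text
clock: 22.62
eef_pos: [0.5306, -0.3301, 0.0065]
orientation: [[0.815, -0.58, -0.0], [-0.58, -0.815, 0.0], [-0.0, 0.0, -1.0]]
wrist_force: [0.2, 0.1, 0.7]
width: 0.699
finger_force: 0.0
TCP dock [-0.0691  0.0051] [ 0.5306 -0.3301  0.0065]
clock: 23.38
eef_pos: [0.5354, -0.3333, 0.0065]
orientation: [[0.815, -0.58, -0.0], [-0.58, -0.815, 0.0], [-0.0, 0.0, -1.0]]
wrist_force: [-0.5, 0.2, 0.9]
width: 0.702
finger_force: 0.4
TCP dock [-0.0634  0.0053] [ 0.5354 -0.3333  0.0065]
```

```bash
python3 -m crank '[[0,0,0,0.0007,0,0,0.4],[0,0,0,0.0007,0,0,0.4],[0,0,0,-0.02,0,0,0.4],[0,0,0,-0.05,0,-0.03,0.4],[0,0,0,-0.05,0,-0.14,0],[0,0,0,-0.05,-0.05,-0.25,0],[0,0,0,0.03,-0.12,-0.25,0],[0,0,0,0.056,-0.171,-0.25,0],[0,0,0,0.056,-0.171,-0.25,0],[0,0,0,0.056,-0.171,-0.18,0],[0,0,0,0.056,-0.171,-0.12,0],[0,0,0,0.056,-0.171,-0.12,0]]'; python3 ov.py ov4; python3 look.py i top
```

```text
clock: 24.88
eef_pos: [0.6043, -0.2802, 0.0639]
orientation: [[0.814, -0.581, -0.006], [-0.581, -0.814, 0.002], [-0.006, 0.002, -1.0]]
wrist_force: [0.2, 0.1, 0.1]
width: 0.503
finger_force: 0.0
[-0.03632852  0.0890879 ]
top knob dock [-0.0318  0.096 ] 0.47Traceback (most recent call last):
  File "look.py", line 13, in <module>
    f,e=platefit(p,w,(g[0],g[1],DK[2]))
        ~~~~~~~~^^^^^^^^^^^^^^^^^^^^^^^
  File "h.py", line 49, in platefit
    s=least_squares(r,[*guess,.0185],x_scale=[.01,.01,.1,.001]);return s.x,np.sqrt(np.mean(s.fun**2))
    return func(*args, **kwargs)
    vector_fun = VectorFunction(
        fun_wrapped,
    ...<6 lines>...
        workers=workers
    )
    self._update_fun()
    ~~~~~~~~~~~~~~~~^^
    self.f = self.fun_wrapped(xp_copy(self.x))
             ~~~~~~~~~~~~~~~~^^^^^^^^^^^^^^^^^
    return np.atleast_1d(self.fun(x))
                         ~~~~~~~~^^^
    return self.f(x, *self.args, **self.kwargs)
           ~~~~~~^^^^^^^^^^^^^^^^^^^^^^^^^^^^^^
  File "h.py", line 48, in r
    return np.linalg.norm(X[:,None]-g[None],axis=2).min(1)
                          ~~~~~~~~~^~~~~~~~
ValueError: operands could not be broadcast together with shapes (0,1) (1,24,2)
```

```bash
python3 -m crank '[[0,0,0,0.002,-0.004,0.02,0],[0,0,0,0.002,-0.004,0.031,0],[0,0,0,0.002,-0.004,0.031,-1],[0,0,0,0.002,-0.004,0.031,-1],[0,0,0,0.002,-0.004,0.031,-1],[0,0,0,0.002,-0.004,0.031,-1],[0,0,0,0.002,0.014,0.031,-1],[0,0,0,0.002,0.032,0.031,-1],[0,0,0,0.002,0.05,0.031,-1],[0,0,0,0.002,0.064,0.031,-1],[0,0,0,0.002,0.071,0.031,-1],[0,0,0,0.002,0.071,0.031,-1]]'; python3 look.py j
```

```text
clock: 26.58
eef_pos: [0.5877, -0.3104, 0.0512]
orientation: [[0.814, -0.581, -0.0], [-0.581, -0.814, -0.001], [0.0, 0.001, -1.0]]
wrist_force: [0.6, -0.7, 1.0]
width: 0.175
finger_force: 30.0
TCP dock [-0.034   0.0543] [ 0.5877 -0.3104  0.0512]
```

```bash
python3 -m crank '[[0,0,0,0,0.003,0,-1],[0,0,0,0,0.005,0,-1],[0,0,0,0,0.007,0,-1],[0,0,0,0,0.0085,0,-1],[0,0,0,0,0.0085,0,-1]]'; python3 look.py j
```

```text
clock: 27.2
eef_pos: [0.5859, -0.3129, 0.0512]
orientation: [[0.815, -0.58, 0.0], [-0.58, -0.815, -0.0], [0.0, -0.0, -1.0]]
wrist_force: [2.2, -0.5, 1.2]
width: 0.175
finger_force: 30.0
TCP dock [-0.034   0.0511] [ 0.5859 -0.3129  0.0512]
```

```bash
python3 -m crank '[[0,0,0,0,0.002,0,-1],[0,0,0,0,0.004,0,-1],[0,0,0,0,0.004,0,-1]]'; python3 look.py j
```

```text
clock: 27.58
eef_pos: [0.5858, -0.313, 0.0512]
orientation: [[0.815, -0.579, 0.002], [-0.579, -0.815, 0.001], [0.001, -0.002, -1.0]]
wrist_force: [4.5, 3.4, -0.3]
width: 0.176
finger_force: 30.0
TCP dock [-0.034   0.0511] [ 0.5858 -0.313   0.0512]
```

```bash
python3 -m crank '[[0,0,0,0,-0.003,0,-1],[0,0,0,0,-0.003,0,0],[0,0,0,0,-0.003,0,0],[0,0,0,0,-0.003,0,0],[0,0,0,0,-0.003,-0.08,0],[0,0,0,0,-0.003,-0.18,0],[0,0,0,-0.1,-0.003,-0.25,0],[0,0,0,-0.1,-0.003,-0.25,0],[0,0,0,-0.1,-0.003,-0.25,0]]'; python3 - <<'E'
from h import *
DK=(.584,-.3743,np.radians(-35.4))
p=manip.snapshot('wrist');im=p['pixels'][:,:,::-1].copy()
k=manip.mark_of(p,'keeper_knob');print(inv2(DK,onz(p,k[0]['xy'],.074)[:2]),k[0]['conf'],k[0]['xy'])
f=proj(p,T2(DK,[(-.055,0,.019)]))[0];x,y=int(f[0]),int(f[1]);print(f)
def L(a,b,c): cv2.polylines(im,[proj(p,T2(DK,[a,b])).astype(np.int32)],False,c,1)
L((-.055,-.076,.034),(-.055,-.101,.034),(255,0,0));L((-.066,.039,.042),(-.066,.063,.042),(255,0,255))
y0=max(0,y-130);x0=max(0,min(x-160,320));a=im[y0:y0+240,x0:x0+320]
cv2.imwrite('pics/fin.png',cv2.resize(a,None,fx=2.5,fy=2.5,interpolation=cv2.INTER_CUBIC))
E
```

```text
clock: 28.7
eef_pos: [0.5446, -0.2848, 0.1759]
orientation: [[0.815, -0.58, 0.0], [-0.58, -0.815, -0.0], [0.0, 0.0, -1.0]]
wrist_force: [0.9, -1.0, 0.1]
width: 0.502
finger_force: 0.0
[-0.03260079  0.05093322] 0.76 [318.0, 171.3]
[370.69079837 189.99999558]
```

View pics/fin.png

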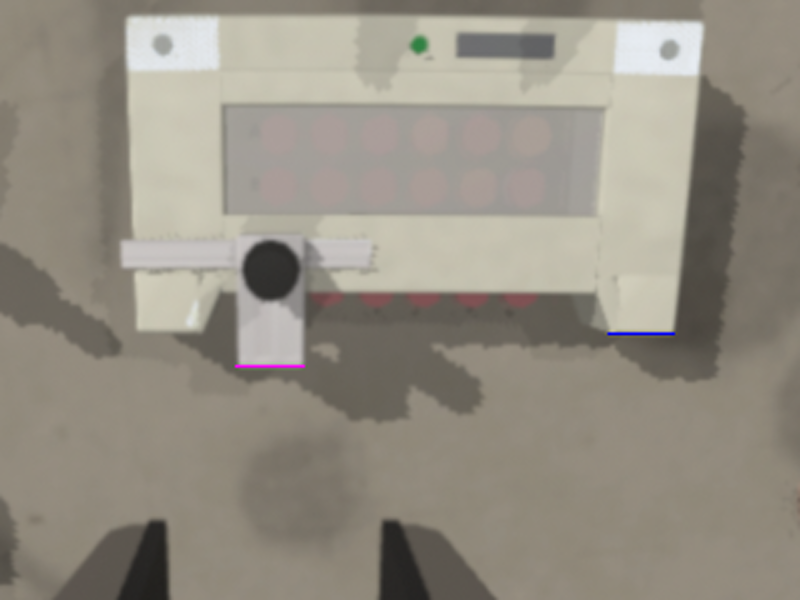

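The knob at (270,270) and the tab at rows 270–367 line up with the shut-keeper model. The plate's wells show inside the bay, square to the dock, and the gripper is clear, so I hand the job in.

```bash
python3 -c "
from bench import manip
print(manip.job_done())"
```

```text
the job is handed in; nothing more can be done
None
```

The job is handed in: the keeper was opened, the plate pushed flat into the dock with its near edge an estimated 0.5 mm inside the front, and the keeper shut to its stop, at 28.7 s; end-of-call force readings while pushing stayed under 2 N.

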